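# Dock the weld nest and set its clamp dial

### The arm

A 6-joint arm with a two-finger parallel gripper is mounted at the origin on the work surface. World frame = base frame: x ahead of the robot, y to its left, z up, the work surface at z = 0. Lengths are in m, angles in rad, forces in N, time in s.
With the tool pointing down it reaches from about 0.3 to 0.95 m from the base axis. Payload 3.1 kg.
Tool frame: the origin (TCP) lies at the very end of the fingers, on their centre line; the grasp point (between the pads) lies 19 mm behind it (ctrl.grip_depth is the z of the grasp point in the tool frame, in m); z points along the fingers, y is the line along which they close (so a half turn about z gives the same grasp; the last joint's range is limited). The gripper opens to 85 mm and grips with 20 to 120 N. Pads are 22 mm wide; open, the fingers measure 114 mm over their backs; the gripper's body (76 mm by 85 mm) begins 54 mm behind the grasp point. The pads swing forward as they close: fully open they stand 13 mm farther back than shut.
Start: joints at [-1.395, 0.308, 1.634, -0, 1.2, -0.07], TCP at [0.152, -0.606, 0.231] pointing down, gripper open.
Joint ranges: [-3.06, 3.06], [-0.79, 1.96], [0.05, 2.63], [-1.19, 4.34], [0.05, 2.64], [-2.94, 2.94]. Speed limits (rad/s): [2.79, 2.79, 3.14, 3.14, 3.14, 3.14].

### API

Orientations are given as [roll, pitch, yaw] about the fixed x, y, z axes, in that order (R = Rz(yaw) Ry(pitch) Rx(roll)).
In Python, from plant import ctrl, vision, job gives the robot as it stands.
- The arm moves only by the shell command python3 -m handwheel 'ROWS' [FORCE]. ROWS is a JSON object of lists of equal length, an entry for each row: "jaw": the opening, from -1 (shut) to 1 (fully open); "translation": the shift along the world's x, y, z in m, a list of three; "roll": the turn about the world's z in degrees. A call has 1 to 8 rows; each row shifts and turns the commanded pose from where the row before left it; what a row does not reach is not made up. A row lasts 1/10 s, in which the tool goes at most 50 mm and 8.59 degrees, less where a joint would pass 70% of its speed; a pose out of reach is approached as far as the arm can. A call is refused whole if a number of a shift passes 0.05 or a number of a turn 8.59, either way. A call with a gripper value outside its range is refused whole. The fingers move at their own pace and stop on an object; FORCE is the grip in N (left out, the last holds). Time passes only in rows, so rows that do not move let the fingers close. It gives the time, the measured TCP pose, the force, the opening and the grip force at its end, in the units of the state.
- ctrl.sense(): the state, without advancing time (a new reading comes with each control period).
- vision.get_image(name): name is "scene" or "top" or "wrist"; returns a dict with "img" (400x640x3 uint8, red, green, blue), "z_map" (400x640 float32, m along the optical axis (not along the pixel's ray), 0 where there is no reading), "vfov" (degrees; the focal length in pixels is half the picture's height over the tangent of half this angle, whatever the lens; pixels are square), "cx", "cy" (the principal point, pixels), "dist" ([k1, k2, p1, p2, k3] as OpenCV has them; the pictures are not rectified), "rvec" (rotation vector, rad) and "tvec" (3), from world to camera coordinates, as OpenCV has them. Camera axes: x right, y down, z forward; pixel columns grow to the right and rows downward; lengths in m; the calibration is good to about 2 mm. A picture is of the moment at which its call begins.
- job.hand_in(): hands the job in; it is judged then, once.
Trained networks look in a picture, given as the dict that the camera call returned (one of the last four; its "shot" number tells which), for a name from the list of things; names that differ only in an ending like _2 or _b are one class to them, and where a whole thing is asked for, a point or a joint stands for the part that bears it (a point fixed in the world has none). Each returns a list of dicts, best first, with "score" (0 to 1); they miss things now and then, are a little off and sometimes report something else, mostly with a low value. They report only what shows in the picture. A call takes as long as a camera call. They do not tell look-alikes from the thing itself.
- vision.find_in(thing, picture): "point" ([column, row] in pixels, amid what is visible of it).
- vision.trace(thing, picture): "pixels" (400x640 bool, what is visible of it) and "point" ([column, row] in pixels, amid what is visible of it).
- vision.landmark_of(thing, picture): "point" ([column, row] in pixels: a listed point, or the origin of a listed thing).
The state is a dict: "time": time; "joint_positions": joint angles; "joint_velocities": joint speeds; "joint_efforts": joint torques, N m; "ee_pos": TCP position; "eef_rot": TCP orientation; "ft_force": force on the tool from outside, world axes, zero at the start; "ft_torque": the same for the moment, N m; "width": finger opening in m; "grasp_force": force on a finger pad.
Only numpy, scipy, OpenCV 4.12 (cv2) and the standard library are available. Lean on these libraries where they do the work, as an engineer would, in place of code of your own. Each camera call takes 0.05 s, during which the arm holds its last target. There are 200 camera calls.

### The job

Fit the ear-loop press's weld nest for the next run: slide the handled aluminium plate across the bench, keeping it flat on the bench top and never lifting it, into the corner of the dock until it sits flush against both steel fences. Then turn the dock's clamp dial clockwise until its white-lined pointer is at the raised index mark, and let go. Leave the other things on the bench where they are.

Things in the scene. Friction and masses are not known exactly. Their poses are not given: they have to be found in the camera images.
- nest: Weld nest, loose, 0.35 to 0.7 kg: aluminium plate 120 (its x) x 90 (its y) x 10 mm, a pin 8 mm thick and 6 mm high near each corner, a black bridge handle on top. Origin: centre of the underside, z up. Starts on the bench to the right (-y) of the dock, turned at most 0.8 rad from its heading. May be seated either way round.
- nest_handle (a point): Middle of the nest's handle bar, 45 mm above the bench, straight above the nest's origin. Bar along the nest's x: 70 long, 14 wide (y), from 38 to 52 mm above the bench, on two 14 mm wide posts at its ends, open between.
- dock: Dock, fixed; place and heading vary. Origin: on the bench where the seated nest's centre lies (axes then parallel). Seat marked by a dark steel sheet (no step), open on its -x and -y sides. Two steel fences 12 mm high, 14 thick, form an L: back fence with inner face at x +60 mm (y -47 to +59), side fence with inner face at y +45 mm (x -60 to +74). Dial housing beyond the side fence.
- dial (a joint): Clamp dial on the dock, turning about the vertical. Value in rad grows clockwise seen from above; 0: its pointer points along dock +y; 1.571: pointer at the index mark, along dock +x. Stops at 0 and 2.6. Stays where it is left (about 0.05 N m of friction). Starts between 0.1 and 1.0.
- dial_grip (a point): On the dial's axis (dock x 0, y +118 mm), 34 mm above the bench; its y axis points to the pointer's end. Grip: upright black bar along that y, 14 mm wide, 51 long (25 behind the axis to 26 ahead), 21 to 45 mm above the bench, white line on the pointer half of its top, on a disc of radius 26. Grey housing under it 112 (dock x) x 104 (dock y) x 14 mm high.
- dial_pointer (a point): Pointer end of the dial bar, 30 mm from the axis, 34 mm above the bench.
- index_mark (a point): Raised black index mark on the dial's white scale, a bar 15 x 5 mm, 4 mm high, 43.5 mm from the dial's axis towards dock +x. The other marks are thin flat ticks.
- can: Bystander: brass-coloured drinks can, 53 mm across, 90 mm high, standing. Origin: centre of underside.
- horn: Bystander: spare stepped steel weld horn, 48 mm across, 95 mm high, standing. Origin: centre of underside. May change places with the can.
- oil: Bystander: white oil bottle, 56 mm across, 150 mm high, standing. Origin: centre of underside.
- tape: Bystander: roll of brown tape, 100 mm across, 24 mm high, lying flat. Origin: centre of underside.
- driver: Bystander: screwdriver lying on the bench. Origin: underside, handle to its -x.
- spanner: Bystander: spanner 160 mm long lying on the bench. Origin: underside, handle to its -x.
Mind the look-alikes: they are no part of the job. What is shaped like the nest but blue or pink is not meant.

How it is judged:
On the way, in this order (a step that is already met when the one before it is completed fails the run):
1. the nest sits flat and flush against both fences of the dock (x of nest in the frame of dock between -0.005 and 0.004 m and y of nest in the frame of dock between -0.005 and 0.004 m and angle between the x axis of nest and the x axis of dock, either way round below 0.07 rad and height (world z) of nest below 0.004 m and angle between nest's own z axis and vertical below 0.04 rad), for 0.2 s.
2. the dial's pointer is at the index mark (value of joint dial between 1.431 and 1.711 rad), for 0.2 s.
At the end, for the whole second after the job is handed in: The nest lies flat and at rest in the dock, within 5 mm of both fences and within 4 degrees (0.07 rad) of square, and the dial's pointer is within 8 degrees (0.14 rad) of the index mark (all of step 1 and all of step 2 and linear speed of nest below 0.01 m/s); the robot touches nothing.
It fails at once if the nest was lifted: its centre more than 12 mm off the bench, or tipped more than 0.2 rad (height (world z) of nest above 0.012 m or angle between nest's own z axis and vertical above 0.2 rad).
It fails at once if another thing on the bench was moved more than 30 mm or knocked over (distance of any of can, horn, oil, tape, driver, spanner from where it was at the start of the episode above 0.03 m or angle between any of can, horn, oil's own z axis and vertical above 0.5 rad).
It also fails if it takes over 54 s, if anything falls off the work surface, if the arm or the gripper's body presses on something with over 40 N, if the wrist force passes 120 N, or if a joint passes its speed limit or range.

## Working session

There is one attempt and no reset: what is moved stays moved. The work goes in short steps, Python scripts to look and compute and a shell command to move; the robot and the scene stay as the last step left them, time stands still between calls to the robot, and variables do not carry over. Pictures are saved under pics/ and viewed, at most 10 in all, crops included, and the job is handed in when it is done.

```bash
ls; mkdir -p pics
cat > h.py <<'E'
import numpy as np, cv2
from plant import ctrl, vision, job
def K(p):
    f=p["img"].shape[0]/2/np.tan(np.radians(p["vfov"])/2)
    return np.array([[f,0,p["cx"]],[0,f,p["cy"]],[0,0,1.]])
def ray(p,uv):
    R=cv2.Rodrigues(np.array(p["rvec"],float))[0]; t=np.array(p["tvec"],float).ravel()
    n=cv2.undistortPoints(np.array(uv,float).reshape(-1,1,2),K(p),np.array(p["dist"],float)).reshape(-1,2)
    d=np.c_[n,np.ones(len(n))]@R
    return -R.T@t, d
def at_z(p,uv,z):
    c,d=ray(p,uv); return c+d*((z-c[2])/d[:,2])[:,None]
def at_depth(p,uv):
    uv=np.array(uv,float).reshape(-1,2); c,d=ray(p,uv)
    z=p["z_map"][uv[:,1].round().astype(int),uv[:,0].round().astype(int)]
    return c+d*z[:,None]
def proj(p,X):
    return cv2.projectPoints(np.array(X,float).reshape(-1,1,3),np.array(p["rvec"],float),np.array(p["tvec"],float),K(p),np.array(p["dist"],float))[0].reshape(-1,2)
def save(p,name,crop=None,s=1):
    im=p["img"][...,::-1]
    if crop: im=im[crop[1]:crop[3],crop[0]:crop[2]]
    cv2.imwrite("pics/"+name,cv2.resize(im,None,fx=s,fy=s))
E
python3 - <<'E'
from h import *
p=vision.get_image("top"); save(p,"top1.png",s=1.25)
np.set_printoptions(precision=4,suppress=True)
Z={"nest":0.005,"nest_handle":.045,"dock":0,"dial_grip":.034,"dial_pointer":.034,"index_mark":.018,"can":0,"horn":0,"oil":0,"tape":0,"driver":0,"spanner":0}
for n,z in Z.items():
    for r in vision.landmark_of(n,p)[:3]: print(n,round(r["score"],2),np.round(r["point"],1),at_z(p,r["point"],z)[0])
E
```

```text
pics
nest 0.95 [261.6 281.1] [0.3348 0.1814 0.005 ]
nest 0.94 [449.  174.7] [ 0.6648 -0.4094  0.005 ]
nest 0.8 [401.2 201.5] [ 0.5805 -0.2564  0.005 ]
nest_handle 0.84 [372.6 263.3] [ 0.388  -0.1598  0.045 ]
nest_handle 0.8 [404.4 200. ] [ 0.5797 -0.2603  0.045 ]
nest_handle 0.8 [260.1 279.5] [0.3411 0.1799 0.045 ]
dock 0.84 [303.3 198. ] [0.5948 0.0523 0.    ]
dial_grip 0.61 [267.6 189. ] [0.6192 0.1614 0.034 ]
dial_pointer 0.79 [261.7 183.9] [0.6354 0.18   0.034 ]
index_mark 0.97 [271.  177.4] [0.6588 0.1533 0.018 ]
can 0.68 [191.  226.5] [0.5064 0.4089 0.    ]
horn 0.51 [321.2 253.8] [ 0.4182 -0.0038  0.    ]
horn 0.21 [271.6 176.2] [0.666  0.1538 0.    ]
oil 0.96 [472.3 230.1] [ 0.4893 -0.4765  0.    ]
oil 0.56 [298.5 134.1] [0.8034 0.0679 0.    ]
tape 0.61 [387.3 136. ] [ 0.794  -0.2181  0.    ]
driver 0.76 [297.  133.2] [0.8065 0.0728 0.    ]
driver 0.53 [440.  292.2] [ 0.2985 -0.3693  0.    ]
spanner 0.89 [439.2 290.6] [ 0.3033 -0.367   0.    ]
```

View pics/top1.png

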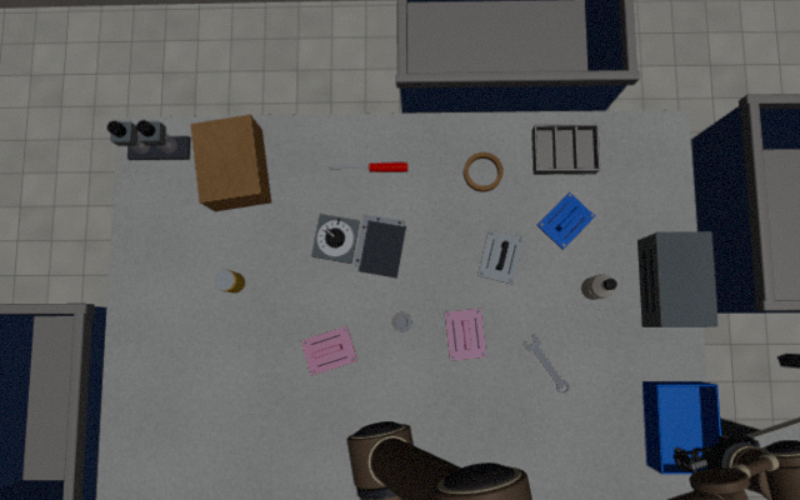

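The top view shows the aluminium nest at about (400,205) in camera pixels, to the right of the dock sheet at (305,197). The dial is at (268,190) and its index mark at (271,177). The blue and pink plates are decoys. The slide path along +y is free, so I'm moving over the nest.

```bash
python3 -c "
from plant import ctrl
s=ctrl.sense();print(s['eef_rot'],s['width'],ctrl.grip_depth)"
python3 -m handwheel '{"jaw":[1,1,1,1,1,1],"translation":[[0.035,0.03,0.005],[0.035,0.03,0.005],[0.035,0.03,0.005],[0.035,0.03,0.005],[0.035,0.03,0],[0.035,0.03,0]],"roll":[0,0,0,0,0,0]}'
python3 -m handwheel '{"jaw":[1,1,1,1,1,1,1],"translation":[[0.035,0.03,0],[0.035,0.03,0],[0.035,0.03,0],[0.035,0.03,0],[0.035,0.03,0],[0.02,0.02,0],[0,0,0]],"roll":[0,0,0,0,0,0,0]}'
```

```text
[ 3.14156278e+00 -5.27423193e-06  2.45758255e-01] 0.08578849614248221 -0.0187
time: 1.25
ee_pos: [0.3634, -0.4251, 0.2519]
eef_rot: [3.14, -0.001, 0.246]
ft_force: [0.1, 0.0, -0.2]
width: 0.0851
grasp_force: 0.0
time: 1.95
ee_pos: [0.5597, -0.2531, 0.2513]
eef_rot: [-3.141, -0.002, 0.251]
ft_force: [-0.5, -0.5, -0.1]
width: 0.0855
grasp_force: 0.0
```

Run:
```python
from h import *
np.set_printoptions(precision=4,suppress=True)
p=vision.get_image("wrist"); save(p,"w1.png")
for n,z in {"nest":0.0,"nest_handle":.045}.items():
    for r in vision.landmark_of(n,p)[:3]: print(n,round(r["score"],2),np.round(r["point"],1),at_z(p,r["point"],z)[0])
for r in vision.trace("nest",p)[:2]:
    m=r["pixels"]; v,u=np.nonzero(m&(p["z_map"]>0)); X=at_depth(p,np.c_[u,v])
    print(r["score"],m.sum(),r["point"])
    for lo,hi,nm in((.004,.013,"plate"),(.048,.06,"bar")):
        q=X[(X[:,2]>lo)&(X[:,2]<hi)][:,:2]
        if len(q)<30: continue
        rc=cv2.minAreaRect(q.astype(np.float32)*1000); print(nm,len(q),rc, np.median(X[(X[:,2]>lo)&(X[:,2]<hi)][:,2]))
```

```text
nest 0.95 [317.8 166.4] [ 0.5675 -0.2562  0.    ]
nest 0.89 [ 19.5 238.6] [0.3392 0.1768 0.    ]
nest 0.77 [225.9 270.2] [ 0.3702 -0.1557  0.    ]
nest_handle 0.87 [222.8 282.6] [ 0.378  -0.1638  0.045 ]
nest_handle 0.67 [463.2 136.2] [ 0.6556 -0.4203  0.045 ]
0.78 6050 [446.8, 132.9]
plate 4591 ((658.1212158203125, -418.0714111328125), (90.86516571044922, 120.57762145996094), 44.91200637817383) 0.011247234798422545
bar 676 ((658.2254028320312, -418.20928955078125), (14.711398124694824, 68.98944854736328), 45.3046760559082) 0.0529892017240749
0.77 2390 [237.7, 266.7]
plate 1997 ((374.82904052734375, -160.28916931152344), (120.43171691894531, 90.711181640625), 5.870659351348877) 0.011385267084703332
bar 41 ((353.53521728515625, -166.7025604248047), (19.276945114135742, 5.301065444946289), 4.041899681091309) 0.05276693067846139
```

View pics/w1.png

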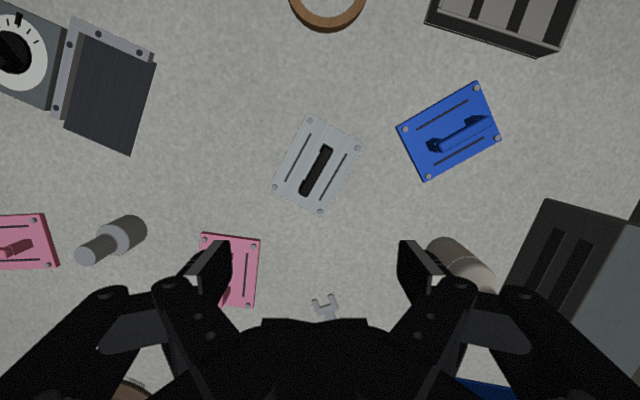

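The wrist view shows the silver nest centred at (318,166) with its black bar. The dock sheet is at (110,90) with its fences to the upper left, and the dial is at (18,50). I'll measure both from depth.

```bash
cat > m.py <<'E'
from h import *
np.set_printoptions(precision=4,suppress=True)
def cloud(p):
    v,u=np.nonzero(p["z_map"]>0); return at_depth(p,np.c_[u,v]),np.c_[u,v]
def rect(q): 
    (c,s,a)=cv2.minAreaRect(q[:,:2].astype(np.float32)*1000)
    if s[0]<s[1]: a+=90; s=s[::-1]
    return np.array(c),np.array(s),(a+90)%180-90
def nest(p,c=(.575,-.257)):
    X,_=cloud(p); n=np.hypot(X[:,0]-c[0],X[:,1]-c[1])<.085
    for lo,hi,nm in((.006,.014,"plate"),(.047,.06,"bar")):
        q=X[n&(X[:,2]>lo)&(X[:,2]<hi)]
        print(nm,len(q),*rect(q), q[:,:2].mean(0)) if len(q)>20 else None
def dock(p):
    X,uv=cloud(p); b=p["img"][uv[:,1],uv[:,0]].mean(1)
    n=(np.hypot(X[:,0]-.595,X[:,1]-.05)<.1)
    g=np.median(b[n]); q=X[n&(X[:,2]<.004)&(b<75)]
    print("bright",g); print("sheet",len(q),*rect(q))
    f=X[n&(X[:,2]>.009)&(X[:,2]<.016)]; print("fence",len(f),*rect(f))
E
python3 - <<'E'
from m import *
p=vision.get_image("wrist"); nest(p); dock(p)
p=vision.get_image("top"); nest(p); dock(p)
p=vision.get_image("scene"); save(p,"s1.png")
nest(p); dock(p)
E
```

```text
plate 4678 [ 567.4532 -252.6037] [120.0696  90.0269] -14.785751342773438 [ 0.5704 -0.2518]
bar 610 [ 567.4564 -252.5588] [68.988  13.9837] -14.773773193359375 [ 0.568  -0.2524]
bright 81.66666666666667
sheet 7098 [595.6748  55.9331] [141.1847 121.7366] -10.212913513183594
fence 3907 [629.9734  84.5642] [181.9416 100.4439] -48.229007720947266
plate 339 [ 577.4136 -248.7146] [143.0355 139.1979] -64.89795684814453 [ 0.5759 -0.2416]
bright 95.33333333333333
sheet 1006 [593.9741  55.7853] [132.7513 119.275 ] -10.387229919433594
fence 457 [614.0566  57.7884] [196.7553 145.1325] -70.11405372619629
plate 427 [ 571.8378 -240.5606] [121.0093 118.5711] -15.933448791503906 [ 0.5738 -0.2421]
bar 72 [ 569.3777 -250.84  ] [69.0454 19.3443] -12.348762512207031 [ 0.5693 -0.2485]
bright 97.33333333333333
sheet 726 [588.4732  51.7012] [129.4175 111.4921] -9.429527282714844
fence 381 [630.5244  85.8866] [179.6318  96.8102] -46.839324951171875
```

View pics/s1.png

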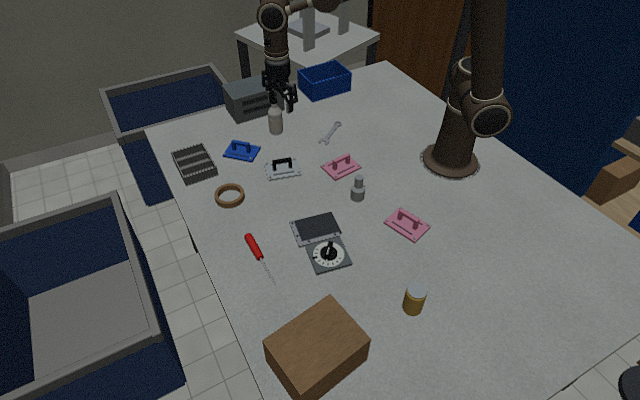

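Measured nest: (0.5675, -0.2526), yaw -14.8°. Dock yaw is about -10.2°. Turning -29.2° and descending to the bar.

```bash
python3 -m handwheel '{"jaw":[1,1,1,1,1,1,1],"translation":[[0.008,0.001,0],[0,0,-0.02],[0,0,-0.04],[0,0,-0.04],[0,0,-0.03],[0,0,0],[0,0,0]],"roll":[-7.3,-7.3,-7.3,-7.3,0,0,0]}'
python3 - <<'E'
from m import *
p=vision.get_image("wrist"); nest(p,(.5675,-.2526)); s=ctrl.sense(); print(s["ee_pos"],s["eef_rot"],np.degrees(s["eef_rot"][2]))
E
```

```text
time: 3.0
ee_pos: [0.5646, -0.2559, 0.1214]
eef_rot: [-3.141, 0.001, -0.265]
ft_force: [0.4, -0.0, 0.1]
width: 0.0857
grasp_force: 0.0
plate 9688 [ 567.1792 -252.0763] [120.175   89.4112] -14.796829223632812 [ 0.5727 -0.2536]
bar 1419 [ 567.4523 -252.1621] [69.6272 13.4851] -15.061080932617188 [ 0.5694 -0.253 ]
[ 0.5659 -0.2564  0.123 ] [ 3.141  -0.0026 -0.2647] -15.163678834331412
```

```bash
python3 -m handwheel '{"jaw":[1,1,1,1,-0.2,-1,-1,-1],"translation":[[0.002,0.003,-0.035],[0,0,-0.035],[0,0,-0.024],[0,0,0],[0,0,0],[0,0,0],[0,0,0],[0,0,0]],"roll":[0,0,0,0,0,0,0,0]}' 40
python3 -m handwheel '{"jaw":[-1,-1,-1],"translation":[[0,0,0],[0,0,0],[0,0,0]],"roll":[0,0,0]}' 40
python3 -c "
from plant import ctrl
s=ctrl.sense();print(s['ee_pos'],s['eef_rot'],s['ft_force'],s['grasp_force'])"
```

```text
time: 3.85
ee_pos: [0.5683, -0.2529, 0.0291]
eef_rot: [3.141, -0.003, -0.264]
ft_force: [-0.4, 0.3, -0.4]
width: 0.028
grasp_force: 0.0
time: 4.15
ee_pos: [0.5679, -0.2523, 0.0285]
eef_rot: [-3.142, -0.001, -0.264]
ft_force: [-0.8, 1.4, 5.8]
width: 0.0137
grasp_force: 40.3
[ 0.56788167 -0.25233399  0.02846172] [-3.14152057e+00 -1.48602526e-03 -2.64048984e-01] [-0.81091039  1.40439673  5.77928985] 40.2797394990921
```

```bash
python3 -m handwheel '{"jaw":[-1,-1,-1,-1,-1],"translation":[[0,0.01,0],[-0.002,0.02,0],[-0.002,0.025,0],[-0.001,0.025,0],[0,0.02,0]],"roll":[0.8,1,1,1,0.8]}' 60
python3 - <<'E'
from m import *
s=ctrl.sense(); print(s["ee_pos"],s["eef_rot"],s["ft_force"])
for k in ("wrist","top"):
  p=vision.get_image(k); save(p,k+"2.png"); nest(p,s["ee_pos"][:2])
  for n,z in {"nest_handle":.045,"dock":0,"dial_grip":.034,"dial_pointer":.034,"index_mark":.018}.items():
    for r in vision.landmark_of(n,p)[:2]: print(n,round(r["score"],2),np.round(r["point"],1),at_z(p,r["point"],z)[0])
  X,uv=cloud(p)
  # fence fits in provisional dock frame
  a=np.radians(-10.2);R=np.array([[np.cos(a),-np.sin(a)],[np.sin(a),np.cos(a)]])
  q=(X[:,:2]-[.595,.053])@R
  n=(X[:,2]>.009)&(X[:,2]<.0145)
  for nm,ax,sl in(("side",1,(q[:,0]>-.05)&(q[:,0]<.05)&(abs(q[:,1]-.052)<.025)),("back",0,(q[:,1]>-.04)&(q[:,1]<.04)&(abs(q[:,0]-.067)<.025))):
    e=q[n&sl]; print(nm,len(e),np.percentile(e[:,ax],[1,5,50,95,99])*1000, np.percentile(X[n&sl][:,2],[5,50,95]), np.degrees(np.polyfit(e[:,1-ax],e[:,ax],1)[0]))
E
```

```text
time: 4.65
ee_pos: [0.5635, -0.153, 0.0285]
eef_rot: [3.139, -0.004, -0.181]
ft_force: [0.8, -4.1, 2.6]
width: 0.0127
grasp_force: 59.0
[ 0.5635 -0.153   0.0285] [ 3.1386 -0.0041 -0.1813] [ 0.797  -4.1306  2.6017]
plate 14881 [ 562.9049 -152.8298] [120.005   90.2348] -10.263816833496094 [ 0.5882 -0.1574]
bar 4190 [ 564.5534 -154.7267] [65.7892 37.3946] 9.413690567016602 [ 0.5683 -0.1538]
nest_handle 0.87 [312.9 260.8] [ 0.5613 -0.1519  0.045 ]
dock 0.73 [ 14.9 230.6] [0.5967 0.0504 0.    ]
index_mark 0.32 [314.  228.4] [ 0.5683 -0.1539  0.018 ]Traceback (most recent call last):
  File "<stdin>", line 13, in <module>
    return _quantile_unchecked(
        a, q, axis, out, overwrite_input, method, keepdims, weights)
    return _ureduce(a,
                    func=_quantile_ureduce_func,
    ...<5 lines>...
                    overwrite_input=overwrite_input,
                    method=method)
    r = func(a, **kwargs)
    result = _quantile(arr,
                       quantiles=q,
    ...<2 lines>...
                       out=out,
                       weights=wgt)
    slices_having_nans = np.isnan(arr[-1, ...])
                                  ~~~^^^^^^^^^
IndexError: index -1 is out of bounds for axis 0 with size 0
```

View pics/wrist2.png

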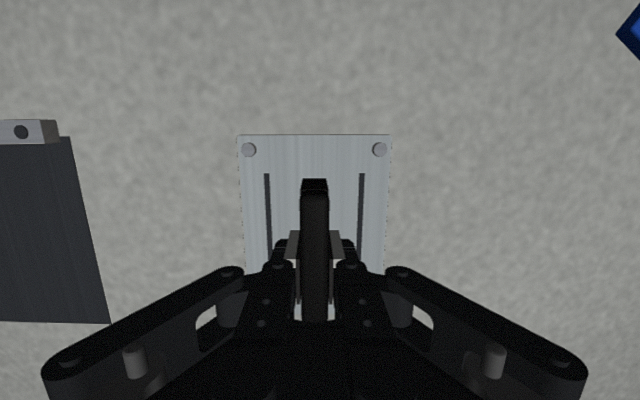

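The nest is gripped by its bar at (313,255) with the plate square to the tool. The dock sheet and back fence are at the left, around (20,130). Sliding on and measuring the fences closer.

```bash
python3 -m handwheel '{"jaw":[-1,-1,-1,-1,-1],"translation":[[0,0.015,0],[0,0.025,0],[0,0.025,0],[0,0.025,0],[0,0.01,0]],"roll":[0,0,0,0,0]}' 60
cat >> m.py <<'E'
def fences(p,yaw,o=(.595,.052)):
    X,uv=cloud(p)
    a=np.radians(yaw);R=np.array([[np.cos(a),-np.sin(a)],[np.sin(a),np.cos(a)]])
    q=(X[:,:2]-o)@R; n=(X[:,2]>.009)&(X[:,2]<.0145)
    for nm,ax,sl in(("side",1,(q[:,0]>-.05)&(q[:,0]<.05)&(abs(q[:,1]-.052)<.02)),("back",0,(q[:,1]>-.04)&(q[:,1]<.04)&(abs(q[:,0]-.067)<.02))):
        e=q[n&sl]
        if len(e)<30: print(nm,len(e)); continue
        print(nm,len(e),np.percentile(e[:,ax],[1,5,50,95,99])*1000,"z",np.median(X[n&sl][:,2]),"rot",np.degrees(np.polyfit(e[:,1-ax],e[:,ax],1)[0]))
    return X,q
E
python3 - <<'E'
from m import *
s=ctrl.sense(); print(s["ee_pos"],s["eef_rot"],s["ft_force"])
for k in ("wrist","top","scene"):
  p=vision.get_image(k); print(k); nest(p,s["ee_pos"][:2]) if k=="wrist" else 0
  fences(p,-10.2)
  if k=="wrist": save(p,"wrist3.png")
  for n,z in {"dock":0,"dial_grip":.034,"index_mark":.018}.items():
    for r in vision.landmark_of(n,p)[:1]: print(n,round(r["score"],2),np.round(r["point"],1),at_z(p,r["point"],z)[0])
E
```

```text
time: 5.45
ee_pos: [0.5634, -0.052, 0.0285]
eef_rot: [3.139, -0.004, -0.18]
ft_force: [1.1, -7.4, 6.9]
width: 0.0132
grasp_force: 60.1
[ 0.5634 -0.052   0.0285] [ 3.1391 -0.0035 -0.1803] [ 1.0777 -7.3685  6.9217]
wrist
plate 14910 [562.717  -51.9859] [120.2031  90.1548] -10.172836303710938 [ 0.5881 -0.0565]
bar 4191 [564.4528 -53.7297] [65.728 37.479] 10.284080505371094 [ 0.5683 -0.0529]
side 5632 [40.5951 41.2031 49.8605 63.9378 69.5198] z 0.013030853637768472 rot -0.12993244023081493
back 3624 [60.9735 61.4651 67.9187 74.286  74.8899] z 0.013216076607432486 rot 0.06516976638514518
dock 0.65 [151.3 204.3] [0.597  0.0501 0.    ]
top
side 129 [42.4103 43.3255 53.199  69.6747 71.368 ] z 0.012574169748275299 rot -0.22880612370571782
back 54 [61.9862 63.9053 70.6301 76.7151 77.3934] z 0.011557417504760581 rot -0.8694046072190236
dock 0.64 [302.  199.5] [0.59   0.0564 0.    ]
dial_grip 0.58 [270.2 191.6] [0.6109 0.1532 0.034 ]
index_mark 0.63 [268.  174.2] [0.6691 0.1629 0.018 ]
scene
side 130 [40.9123 42.4728 53.2209 68.177  70.5964] z 0.01251779473854997 rot -0.7391728906825805
back 67 [62.4494 62.7885 69.0366 76.1265 76.7601] z 0.01257695228775857 rot 0.8159788835745574
dock 0.57 [315.9 228.5] [0.5944 0.0494 0.    ]
dial_grip 0.68 [329.  251.2] [0.6172 0.1692 0.034 ]
index_mark 0.69 [274.8 131. ] [ 0.4983 -0.4595  0.018 ]
```

View pics/wrist3.png

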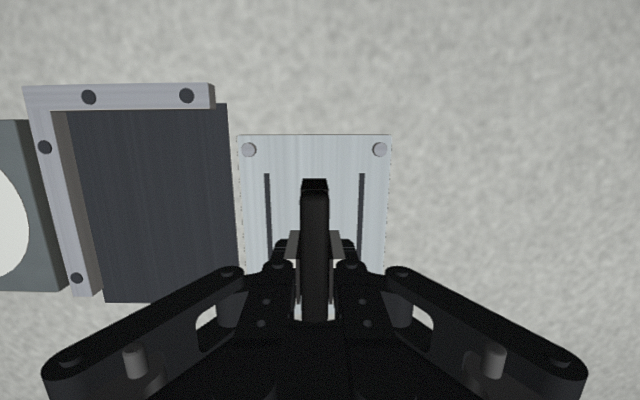

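Side fence inner face at left (x≈65 px), back fence at top (y≈105 px). In dock frame the nest is about 14 mm short in x and 104 mm short in y. Sliding closer.

```bash
python3 -m handwheel '{"jaw":[-1,-1,-1,-1,-1,-1],"translation":[[0.0045,0.0185,0],[0.0045,0.0185,0],[0.0045,0.0185,0],[0.0045,0.0185,0],[0.0045,0.0185,0],[0,0,0]],"roll":[0,0,0,0,0,0]}' 60
cat > chk.py <<'E'
from m import *
s=ctrl.sense(); print(s["time"],s["ee_pos"],s["eef_rot"],s["ft_force"])
p=vision.get_image("wrist")
X,uv=cloud(p); b=p["img"][uv[:,1],uv[:,0]].mean(1)
a=np.radians(-10.3);R=np.array([[np.cos(a),-np.sin(a)],[np.sin(a),np.cos(a)]])
q=(X[:,:2]-[.5953,.0479])@R*1000
f=(X[:,2]>.009)&(X[:,2]<.0145)
import sys
save(p,sys.argv[1]) if len(sys.argv)>1 else 0
# profile of heights across dock y (strip x 20..45) and dock x (strip y -30..-10)
def prof(ax,sl,rng):
    for t in rng:
        m=sl&(q[:,ax]>=t)&(q[:,ax]<t+1)
        if m.sum(): print(t,m.sum(),round(float(np.median(X[m][:,2]))*1000,1),round(float(np.median(b[m]))),end=" | ")
    print()
prof(1,(q[:,0]>15)&(q[:,0]<40),range(30,62))
prof(0,(q[:,1]>-35)&(q[:,1]<-20),range(46,78))
E
python3 chk.py wrist4.png
```

```text
time: 6.65
ee_pos: [0.5858, 0.042, 0.0285]
eef_rot: [-3.141, -0.002, -0.182]
ft_force: [-0.1, 1.9, 7.8]
width: 0.0128
grasp_force: 60.4
6.65 [0.5858 0.042  0.0285] [-3.1409 -0.0023 -0.1818] [-0.0808  1.9269  7.8005]
30 64 11.3 173 | 31 63 11.3 172 | 32 70 11.3 168 | 33 73 11.4 165 | 34 70 11.5 168 | 35 71 11.2 170 | 36 56 11.3 170 | 37 7 10.3 150 | 39 25 2.2 107 | 40 69 1.8 54 | 41 56 1.9 54 | 42 67 1.7 56 | 43 64 1.8 56 | 44 66 1.8 55 | 45 301 7.8 75 | 46 87 13.1 148 | 47 67 13.3 150 | 48 68 13.3 150 | 49 79 13.4 148 | 50 74 13.5 148 | 51 64 13.4 145 | 52 71 13.4 145 | 53 73 13.5 145 | 54 73 13.3 144 | 55 69 13.3 145 | 56 69 13.3 149 | 57 70 13.3 147 | 58 71 13.4 147 | 59 15 12.8 149 | 
46 53 11.4 164 | 47 52 11.3 164 | 48 35 11.1 163 | 49 44 11.4 164 | 50 52 11.0 165 | 51 51 7.4 71 | 52 49 2.0 55 | 53 51 1.7 56 | 54 25 1.6 56 | 55 50 2.0 55 | 56 49 1.9 55 | 57 50 1.7 55 | 58 26 1.9 56 | 59 49 1.7 52 | 60 51 11.8 144 | 61 53 13.2 143 | 62 54 13.1 142 | 63 54 13.2 145 | 64 55 13.4 147 | 65 53 13.4 145 | 66 55 13.6 145 | 67 55 13.4 144 | 68 52 13.6 142 | 69 50 13.5 142 | 70 45 13.4 144 | 71 58 13.3 145 | 72 48 13.2 144 | 73 52 12.9 134 | 75 36 1.5 154 | 76 41 1.1 167 | 77 48 1.3 167 |
```

View pics/wrist4.png

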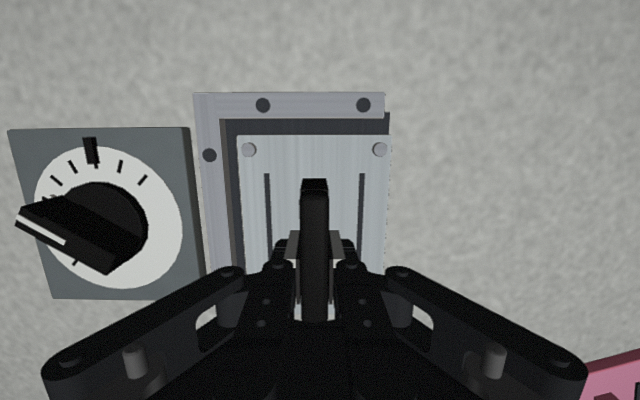

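Gaps are now about 9 mm to the back fence and 8 mm to the side fence, parallel. The dial is at (95,220) with its index mark at (90,150). Closing in.

```bash
python3 -m handwheel '{"jaw":[-1,-1,-1],"translation":[[0.004,0.002,0],[0.004,0.0027,0],[0,0,0]],"roll":[0,0,0]}' 60
python3 -m handwheel '{"jaw":[-1,-1,-1],"translation":[[0.001,0.001,0],[0.001,0.0006,0],[0,0,0]],"roll":[0,0,0]}' 60
python3 chk.py
```

```text
time: 7.0
ee_pos: [0.5872, 0.0431, 0.0284]
eef_rot: [3.135, 0.012, -0.181]
ft_force: [-14.1, -7.8, 21.6]
width: 0.0126
grasp_force: 62.3
time: 7.3
ee_pos: [0.5881, 0.0437, 0.0285]
eef_rot: [3.134, 0.014, -0.181]
ft_force: [-16.7, -9.2, 23.0]
width: 0.013
grasp_force: 62.5
7.3 [0.5881 0.0437 0.0285] [ 3.1338  0.0139 -0.1813] [-16.7057  -9.2264  22.9666]
30 75 11.3 166 | 31 64 11.3 170 | 32 72 11.4 172 | 33 65 11.1 171 | 34 77 11.3 168 | 35 68 11.3 164 | 36 71 11.3 166 | 37 66 11.3 169 | 38 60 10.9 169 | 39 10 10.0 136 | 41 30 2.1 110 | 42 57 1.9 55 | 43 64 1.8 54 | 44 63 1.9 55 | 45 293 8.0 74 | 46 78 13.0 147 | 47 76 13.2 149 | 48 73 13.4 149 | 49 70 13.3 147 | 50 72 13.3 147 | 51 78 13.4 144 | 52 68 13.4 144 | 53 70 13.4 144 | 54 72 13.4 144 | 55 68 13.4 144 | 56 64 13.2 150 | 57 77 13.3 147 | 58 68 13.2 146 | 59 18 12.7 151 | 
46 51 11.2 163 | 47 52 11.2 163 | 48 42 11.1 163 | 49 36 11.6 163 | 50 52 11.5 163 | 51 52 11.3 163 | 52 53 10.9 163 | 53 52 4.7 62 | 54 52 1.8 55 | 55 48 2.0 55 | 56 25 1.8 55 | 57 50 2.2 55 | 58 50 1.9 54 | 59 49 1.9 92 | 60 27 12.9 150 | 61 53 13.2 143 | 62 54 13.2 141 | 63 55 13.3 144 | 64 55 13.4 146 | 65 55 13.3 144 | 66 55 13.5 144 | 67 55 13.5 144 | 68 52 13.4 141 | 69 49 13.7 141 | 70 49 13.4 144 | 71 52 13.4 144 | 72 52 13.2 142 | 73 52 13.1 134 | 75 51 1.4 156 | 76 52 1.5 166 | 77 53 1.4 166 |
```

The nest moved only about 2 mm of the 10 commanded, and the tool is pressing down with 23 N. I'll relieve the vertical load by 1 mm and see how the forces change.

```bash
python3 -m handwheel '{"jaw":[-1,-1],"translation":[[0,0,0.001],[0,0,0]],"roll":[0,0]}' 60
python3 - <<'E'
from m import *
s=ctrl.sense(); print(s["ft_force"],s["ft_torque"],s["joint_efforts"],s["joint_positions"])
p=vision.get_image("scene"); save(p,"s2.png",(240,150,420,300),4)
E
```

```text
time: 7.55
ee_pos: [0.5904, 0.0453, 0.0285]
eef_rot: [3.138, 0.008, -0.183]
ft_force: [-10.2, -4.9, 11.8]
width: 0.0127
grasp_force: 61.1
[-10.216   -4.864   11.7927] [-0.7998  1.2044 -0.0819] [  3.0188 -37.7951 -22.143    1.1498  -2.4577  -0.0863] [ 0.0043  0.5126  1.8164 -0.0032  0.8215  1.76  ]
```

View pics/s2.png

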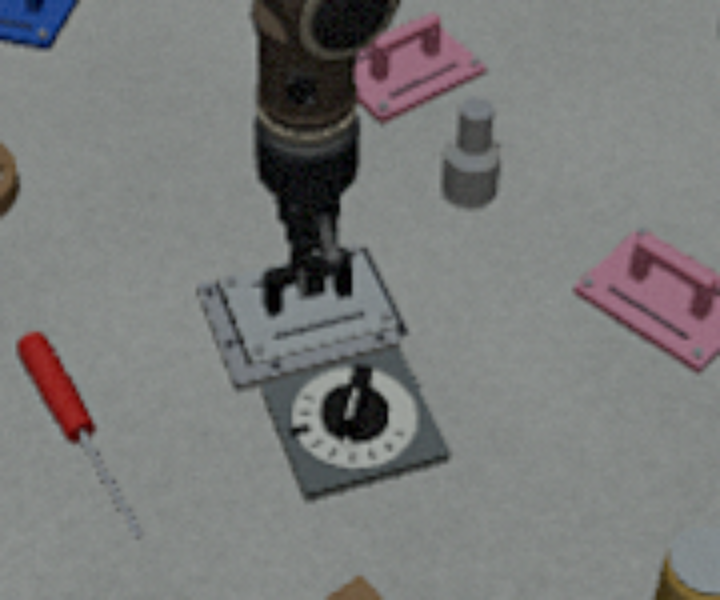

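Only friction from the downward load: the nest moved on after the relief, and nothing blocks it. Relieving a little more.

```bash
python3 -m handwheel '{"jaw":[-1,-1,-1],"translation":[[0,0,0.0007],[0,0,0],[0,0,0]],"roll":[0,0,0]}' 60
python3 chk.py
```

```text
time: 7.9
ee_pos: [0.5911, 0.0459, 0.0285]
eef_rot: [3.139, 0.007, -0.183]
ft_force: [-6.6, -4.4, 6.9]
width: 0.0128
grasp_force: 60.4
7.9 [0.5911 0.0459 0.0285] [ 3.1387  0.0067 -0.1828] [-6.6101 -4.3879  6.9259]
30 71 11.4 169 | 31 69 11.4 169 | 32 69 11.2 167 | 33 71 11.3 166 | 34 72 11.4 171 | 35 69 11.4 172 | 36 74 11.3 169 | 37 66 11.3 165 | 38 71 11.4 164 | 39 64 11.4 167 | 40 67 11.3 169 | 41 43 10.8 167 | 42 1 9.3 133 | 43 4 3.1 115 | 44 47 2.1 96 | 45 285 8.1 74 | 46 72 13.3 147 | 47 74 13.2 148 | 48 73 13.3 148 | 49 67 13.4 147 | 50 72 13.4 146 | 51 65 13.4 144 | 52 71 13.5 144 | 53 71 13.4 144 | 54 71 13.4 143 | 55 71 13.3 144 | 56 67 13.4 149 | 57 68 13.3 146 | 58 68 13.3 146 | 59 20 12.9 146 | 
46 37 11.6 162 | 47 52 11.3 163 | 48 53 11.3 163 | 49 46 11.1 163 | 50 34 11.5 162 | 51 52 11.3 162 | 52 50 11.0 162 | 53 52 11.4 163 | 54 32 11.0 163 | 55 69 10.2 115 | 56 50 1.9 53 | 57 25 1.9 55 | 58 50 1.8 54 | 59 50 2.0 72 | 60 26 13.0 149 | 61 54 13.2 142 | 62 54 13.4 141 | 63 55 13.3 143 | 64 55 13.4 145 | 65 56 13.3 143 | 66 55 13.6 143 | 67 40 13.8 143 | 68 43 13.2 142 | 69 55 13.3 141 | 70 57 13.1 143 | 71 55 13.3 144 | 72 54 13.3 142 | 73 31 13.3 140 | 74 19 1.1 135 | 75 51 1.3 160 | 76 50 1.1 165 | 77 43 1.4 166 |
```

```bash
python3 -m handwheel '{"jaw":[-1,-1,-1,-1,-1],"translation":[[0.002,0.0008,0.0003],[0.002,0.0008,0],[0.002,0.0009,0],[0,0,0],[0,0,0]],"roll":[0,0,0,0,0]}' 60
python3 chk.py
```

```text
time: 8.45
ee_pos: [0.5959, 0.0484, 0.0285]
eef_rot: [3.138, 0.009, -0.182]
ft_force: [-7.8, -3.9, 9.0]
width: 0.0126
grasp_force: 60.6
8.45 [0.5959 0.0484 0.0285] [ 3.1379  0.0095 -0.1821] [-7.7625 -3.9292  9.0338]
30 57 11.3 141 | 31 61 11.2 168 | 32 75 11.2 166 | 33 66 11.3 167 | 34 70 11.5 169 | 35 66 11.4 168 | 36 67 11.2 165 | 37 71 11.4 168 | 38 67 11.2 171 | 39 65 11.3 170 | 40 65 11.4 167 | 41 71 11.1 163 | 42 71 11.4 166 | 43 67 11.2 168 | 44 58 11.2 167 | 45 108 12.1 114 | 46 75 13.1 147 | 47 70 13.3 148 | 48 72 13.3 148 | 49 66 13.5 147 | 50 68 13.5 146 | 51 65 13.2 144 | 52 78 13.4 143 | 53 68 13.4 144 | 54 70 13.5 142 | 55 63 13.5 144 | 56 71 13.3 148 | 57 78 13.3 147 | 58 71 13.2 145 | 59 21 12.7 150 | 
46 52 11.5 163 | 47 49 11.2 162 | 48 34 11.4 162 | 49 49 11.4 162 | 50 55 11.5 161 | 51 56 11.3 161 | 52 39 11.7 161 | 53 51 11.8 162 | 54 56 11.4 162 | 55 58 11.6 162 | 56 45 11.2 162 | 57 33 11.8 162 | 58 53 11.4 162 | 59 53 10.9 147 | 60 52 13.0 138 | 61 30 13.4 140 | 62 51 13.2 140 | 63 54 13.3 143 | 64 55 13.3 145 | 65 54 13.4 143 | 66 56 13.3 143 | 67 54 13.4 143 | 68 28 13.4 140 | 69 53 13.5 140 | 70 55 13.6 143 | 71 54 13.3 143 | 72 54 13.4 142 | 73 50 13.1 144 | 74 26 1.0 149 | 75 39 1.5 165 | 76 39 1.0 165 | 77 52 1.2 165 |
```

Nearly flush (under 1 mm). One more nudge, then release and check.

```bash
python3 -m handwheel '{"jaw":[-1,-1,-1,0,1,1,1],"translation":[[0.001,0.0008,0],[0.0007,0.0004,0],[0,0,0],[0,0,0],[0,0,0],[0,0,0],[0,0,0]],"roll":[0,0,0,0,0,0,0]}' 60
python3 chk.py | cut -c1-900
```

```text
time: 9.2
ee_pos: [0.6022, 0.0507, 0.029]
eef_rot: [-3.141, 0.0, -0.183]
ft_force: [-0.0, 1.0, -0.1]
width: 0.0703
grasp_force: 0.0
9.2 [0.6022 0.0507 0.029 ] [-3.1414  0.0001 -0.1832] [-0.0458  0.992  -0.0501]
30 436 117.9 14 | 31 426 115.5 14 | 32 388 115.0 15 | 33 375 113.7 14 | 34 304 111.0 15 | 35 269 109.5 14 | 36 235 106.8 15 | 37 209 103.9 17 | 38 213 87.1 16 | 39 290 66.3 15 | 40 217 67.2 23 | 41 213 63.6 64 | 42 234 65.0 64 | 43 223 69.4 63 | 44 246 72.1 61 | 45 260 57.3 66 | 46 146 81.4 32 | 47 135 79.2 41 | 48 124 14.1 144 | 49 100 13.9 143 | 50 105 13.8 142 | 51 95 14.2 139 | 52 84 13.6 141 | 53 62 13.6 141 | 54 88 13.8 139 | 55 211 127.0 51 | 56 215 127.3 64 | 57 192 127.0 71 | 58 389 102.6 18 | 59 891 113.6 14 | 60 603 119.3 13 | 61 498 116.8 12 | 
46 47 11.5 160 | 47 41 11.3 160 | 48 38 11.6 160 | 49 53 11.4 159 | 50 47 11.4 159 | 51 48 11.7 159 | 52 47 11.6 159 | 53 57 11.6 159 | 54 46 11.2 159 | 55 41 11.7 160 | 56 50 11.3 160 | 57 49 11.1 160 | 58 46 11.1 162 | 59 32 10.9 154 | 60 54 13.0 123 | 61 52 13.2 139 | 62 30 13.1 138 | 63 50 13.4 141 | 64 54 13.5 142 | 65 54 13.7 141 | 66 55 13.5 141 | 67 30 13.2 141 | 68 50 13.5 140 | 69 54 13.5 138 | 70 54 13.5 141 | 71 54 13.3 141 | 72 54 13.2 139 | 73 53 13.1 137 | 74 26 1.5 163 | 75 51 1.2 163 | 76 26 1.2 164 | 77 49 1.2 163 |
```

```bash
python3 -m handwheel '{"jaw":[1,1,1,1,1,1,1,1],"translation":[[0,0,0.02],[0,0,0.04],[0,0,0.05],[0,0.02,0.04],[0,0.03,0],[-0.02,0.02,0],[-0.02,0,0],[0,0,0]],"roll":[0,0,0,0,0,0,0,0]}'
cat > m2.py <<'E'
from m import *
import sys
s=ctrl.sense(); print(s["time"],s["ee_pos"],s["eef_rot"])
p=vision.get_image("wrist"); save(p,sys.argv[1])
X,uv=cloud(p); b=p["img"][uv[:,1],uv[:,0]].mean(1)
fences(p,-10.3,(.5953,.0479))
a=np.radians(-10.3);R=np.array([[np.cos(a),-np.sin(a)],[np.sin(a),np.cos(a)]])
q=(X[:,:2]-[.5953,.0479])@R
n=(abs(q[:,0])<.0585)&(q[:,1]<.043)&(q[:,1]>-.06)
e=X[n&(X[:,2]>.006)&(X[:,2]<.0125)]; print("plate",len(e),*rect(e),np.median(e[:,2]))
e=X[n&(X[:,2]>.047)&(X[:,2]<.06)]; print("bar",len(e),*(rect(e) if len(e)>20 else()))
d=(np.hypot(q[:,0],q[:,1]-.118)<.033)&(X[:,2]>.041)&(X[:,2]<.052)
e=X[d]; print("grip",len(e)); 
if len(e)>30:
    c,sz,an=rect(e); print(c,sz,an)
    w=X[d&(b>130)]; print("white",len(w),w.mean(0) if len(w) else 0)
    if len(w): v=w.mean(0)[:2]*1000-c; t=-10.3+90-np.degrees(np.arctan2(v[1],v[0])); print("rough dial rad",np.radians(t))
for k,z in {"dial_grip":.034,"dial_pointer":.034,"index_mark":.018}.items():
    for r in vision.landmark_of(k,p)[:1]: print(k,round(r["score"],2),np.round(r["point"],1),at_z(p,r["point"],z)[0])
E
python3 m2.py wrist5.png
```

```text
time: 10.05
ee_pos: [0.5597, 0.1212, 0.1788]
eef_rot: [3.141, 0.003, -0.182]
ft_force: [0.1, -0.1, -0.9]
width: 0.0856
grasp_force: 0.0
10.05 [0.5597 0.1212 0.1788] [ 3.1409  0.0027 -0.1816]
side 2341 [32.2478 33.4071 46.3265 60.0949 69.9078] z 0.012293955225666175 rot 0.5182357233110729
back 1944 [47.3981 48.4321 61.0757 72.8708 73.9097] z 0.012421029547928342 rot -0.15387274998138825
plate 6256 [595.1522  47.0589] [117.0186  87.6697] -10.3272705078125 0.011270567181186575
bar 1093 [595.0485  48.9306] [68.5804 14.486 ] -10.428810119628906
grip 760
[616.9513 164.6173] [51.478  14.3668] 47.062740325927734
white 81 [0.6256 0.1743 0.0468]
rough dial rad 0.5470369168854958
dial_grip 0.62 [261.  143.6] [0.6141 0.1665 0.034 ]
dial_pointer 0.55 [235.3 126.8] [0.6352 0.1883 0.034 ]
index_mark 0.63 [262.8  98.1] [0.6588 0.1571 0.018 ]
```

View pics/wrist5.png

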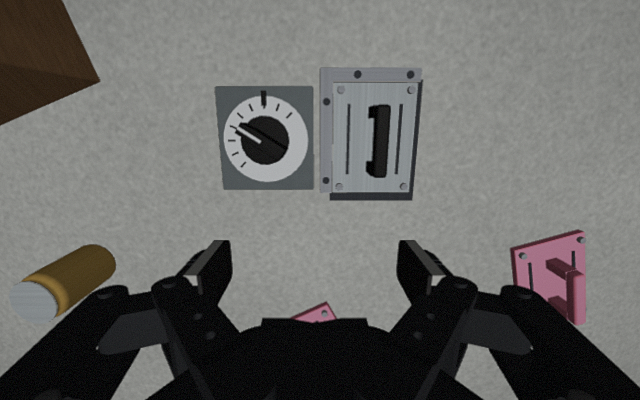

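The nest sits flush against both fences at (380,140). The dial at (265,140) points up-left, value about 0.57, with the index mark at (263,98) straight up. I'll turn the tool +57.4° onto the bar and descend over it.

```bash
python3 -m handwheel '{"jaw":[1,1,1,1,1,1,1,1],"translation":[[0.02,0.015,0],[0.02,0.015,0],[0.017,0.013,0],[0,0,-0.02],[0,0,-0.03],[0,0,-0.03],[0,0,-0.01],[0,0,0]],"roll":[8.2,8.2,8.2,8.2,8.2,8.2,8.2,0]}'
python3 m2.py wrist6.png
```

```text
time: 11.05
ee_pos: [0.618, 0.1623, 0.0861]
eef_rot: [-3.139, 0.004, 0.817]
ft_force: [-0.0, -0.3, -0.2]
width: 0.0855
grasp_force: 0.0
11.05 [0.618  0.1623 0.0861] [-3.1386  0.0041  0.817 ]
side 3013 [32.3512 33.8187 48.8171 59.8644 69.036 ] z 0.012487676178827845 rot 2.5029661693311884
back 435 [58.7245 60.4011 69.4907 73.3608 73.8659] z 0.0133122538029663 rot -9.09126212672391
plate 3663 [597.4133  59.7644] [116.8851  61.8673] -10.281532287597656 0.011361274404623256
bar 6
grip 1335
[616.8957 165.0031] [51.4544 13.5126] 47.22454071044922
white 176 [0.6254 0.1744 0.0468]
rough dial rad 0.5572590252606638
dial_grip 0.77 [310.5 212. ] [0.6168 0.1661 0.034 ]
```

```bash
python3 -m handwheel '{"jaw":[1,1,1,1,-1,-1,-1,-1],"translation":[[-0.001,0.002,-0.03],[0,0,-0.028],[0,0,0],[0,0,0],[0,0,0],[0,0,0],[0,0,0],[0,0,0]],"roll":[0,0,0,0,0,0,0,0]}' 40
python3 -m handwheel '{"jaw":[-1,-1,-1],"translation":[[0,0,0],[0,0,0],[0,0,0]],"roll":[0,0,0]}' 40
```

```text
time: 12.05
ee_pos: [0.6189, 0.1654, 0.0323]
eef_rot: [3.141, -0.001, 0.818]
ft_force: [-0.8, -0.7, 0.9]
width: 0.0283
grasp_force: 0.0
time: 12.35
ee_pos: [0.6184, 0.1655, 0.0319]
eef_rot: [-3.141, -0.0, 0.818]
ft_force: [-1.6, 0.8, 6.0]
width: 0.0127
grasp_force: 41.6
```

```bash
python3 -m handwheel '{"jaw":[-1,-1,-1,-1,-1,-1,-1,-1],"translation":[[0,0,0],[0,0,0],[0,0,0],[0,0,0],[0,0,0],[0,0,0],[0,0,0],[0,0,0]],"roll":[-7.2,-7.2,-7.2,-7.2,-7.2,-7.2,-7.2,-7.2]}' 40
python3 -m handwheel '{"jaw":[-1,-1,-1],"translation":[[0,0,0],[0,0,0],[0,0,0]],"roll":[0,0,0]}' 40
```

```text
time: 13.15
ee_pos: [0.6188, 0.1642, 0.0319]
eef_rot: [3.14, -0.001, -0.191]
ft_force: [-1.2, -3.5, 5.2]
width: 0.013
grasp_force: 41.6
time: 13.45
ee_pos: [0.6188, 0.1642, 0.0319]
eef_rot: [3.14, -0.001, -0.187]
ft_force: [-0.8, -3.1, 4.4]
width: 0.0129
grasp_force: 41.6
```

Tool yaw is -0.187 rad, against a dock heading of -0.180. Releasing, rising and looking.

```bash
python3 -m handwheel '{"jaw":[0,1,1,1,1,1,1,1],"translation":[[0,0,0],[0,0,0],[0,0,0],[0,0,0],[0,0,0.02],[0,0,0.04],[0,0,0.04],[0,0,0.04]],"roll":[0,0,0,0,0,0,0,0]}'
python3 -m handwheel '{"jaw":[1,1,1,1],"translation":[[-0.03,-0.02,0.01],[-0.03,-0.02,0],[-0.01,-0.01,0],[0,0,0]],"roll":[0,0,0,0]}'
python3 m2.py wrist7.png
```

```text
time: 14.25
ee_pos: [0.6179, 0.1653, 0.1722]
eef_rot: [3.141, 0.001, -0.187]
ft_force: [0.4, -0.1, -0.5]
width: 0.0852
grasp_force: 0.0
time: 14.65
ee_pos: [0.5469, 0.1144, 0.181]
eef_rot: [3.141, 0.001, -0.188]
ft_force: [0.7, -0.8, 0.7]
width: 0.0856
grasp_force: 0.0
14.65 [0.5469 0.1144 0.181 ] [ 3.1413  0.0008 -0.1883]
side 2335 [32.2438 33.3223 46.3153 66.2966 70.4125] z 0.012348494162723489 rot 0.024724073186372438
back 1952 [47.2343 48.2489 60.6196 72.3957 73.4396] z 0.012324900033167469 rot 0.12142576501459572
plate 6387 [595.1103  47.1734] [116.9475  87.5454] -10.443855285644531 0.011249557649493092
bar 1105 [595.3154  48.7854] [68.6048 14.4615] -10.420951843261719
grip 764
[616.8481 164.0857] [48.9417 14.3683] -10.673103332519531
white 77 [0.629  0.1621 0.0469]
rough dial rad 1.5540358429602672
dial_grip 0.91 [248.  129.9] [0.6178 0.1696 0.034 ]
dial_pointer 0.64 [252.1  97.8] [0.6473 0.158  0.034 ]
index_mark 0.93 [253.5  86.5] [0.6599 0.1569 0.018 ]
```

View pics/wrist7.png

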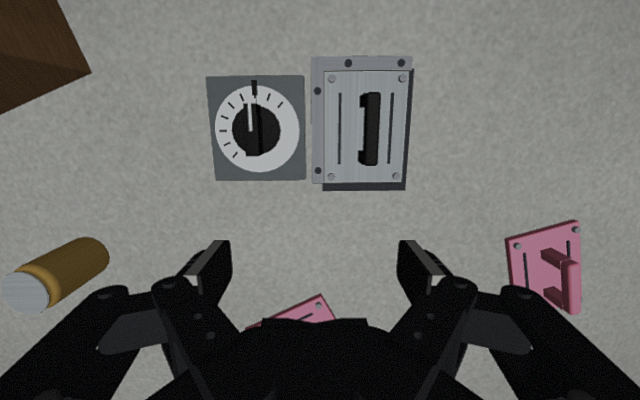

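The dial's white line points at the index mark (253,88), about 1.57 rad. The nest is still flush in the corner at (365,125), and the gripper is clear. Handing in.

```bash
python3 -c "
from plant import job
print(job.hand_in())"
```

```text
the job is handed in; nothing more can be done
None
```

I slid the nest flat into the dock corner, flush against both fences to within about 1 mm, turned the dial to about 1.57 rad at the index mark, let go, and handed the job in at about 15 s; the hand-in returned no verdict.

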